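Flip one option rocker with the stylus

TASK

Take the stylus from its stand and use its tip to flip the second rocker from the left (as seen from the robot) on the switch bank, pressing its raised far half all the way down. Leave the other four rockers as they are and do not touch the bank with the gripper. Then put the stylus back in its stand, upright with its collar down on the rim, and let go.

Things in the scene. Friction and masses are not known exactly. Their poses are not given: they have to be found in the camera images.
- switch_bank: Low grey housing, fixed, 92 mm deep (x), 160 wide (y), top face 45 mm above the worktop, with a row of five equal white rockers. Origin: centre of its underside; z up, x to its back, away from the robot, y left along the row. Rockers 1 to 5, left to right, at y = +52, +26, 0, -26, -52 mm, each 16 mm wide (y), 41 long (x), hinged at x = 0, z = 52 mm; ribs between them end at z = 50.
- rocker_2_press (a point): Point to press: on the upper face of the raised far half of the second rocker from the left, 10 to 13 mm behind its hinge; moves with the rocker, from 61 mm above the worktop (start) to 55 mm (fully over). Pressing it takes about 3 N, more at the stop; the rocker stays where it is left.
- stylus: Loose stylus, 50 g, 128 mm long, upright in its stand, tip 10 mm above the worktop. Origin at the lowest point of its rounded tip, z up along it. Steel shaft, 8 mm diameter, up to a flat collar of 36 mm diameter at 75 to 79 mm, which rests on the stand's rim; above it a black handle, 14 mm diameter, from 79 to 128 mm, to grip from above.
- stylus_stand: Stand, fixed: an upright aluminium tube of 44 mm outer diameter, rim 85 mm above the worktop, on a round foot of 72 mm diameter. Vertical hole of 20 mm diameter, open at the top and deep enough for the stylus to hang by its collar. Origin: on the hole's axis at worktop level, z up.
- rocker_1 (a joint): Tilt of rocker 1 (leftmost), rad, 0 to 0.5: at 0 its far half (+x of the bank) is raised; pressing the far half down brings it to 0.5, with its near half raised. It starts at about 0.48.
- rocker_2 (a joint): Tilt of rocker 2 (second from the left: the one to flip), rad, 0 to 0.5: at 0 its far half (+x of the bank) is raised; pressing the far half down brings it to 0.5, with its near half raised. It starts at about 0.02.
- rocker_3 (a joint): Tilt of rocker 3 (middle), rad, 0 to 0.5: at 0 its far half (+x of the bank) is raised; pressing the far half down brings it to 0.5, with its near half raised. It starts at about 0.02.
- rocker_4 (a joint): Tilt of rocker 4 (fourth from the left), rad, 0 to 0.5: at 0 its far half (+x of the bank) is raised; pressing the far half down brings it to 0.5, with its near half raised. It starts at about 0.48.
- rocker_5 (a joint): Tilt of rocker 5 (rightmost), rad, 0 to 0.5: at 0 its far half (+x of the bank) is raised; pressing the far half down brings it to 0.5, with its near half raised. It starts at about 0.02.
Mind the look-alikes: they are no part of the job. There is more than one size of the stylus; the job needs the middle-sized.

How it is judged:
On the way:
1. the second rocker from the left is pressed over while the gripper holds the stylus (value of joint rocker_2 above 0.4 rad and contact force between the fingers and stylus above 1 N), for 0.1 s.
At the end, for the whole second after the job is handed in: Rocker 2 is tipped over (above 0.4 rad), the other four are within about 0.1 rad of where they stood; the stylus stands at rest in its stand, within 10 degrees of upright, its collar within 6 mm of the rim, released (value of joint rocker_2 above 0.4 rad and value of joint each of rocker_1, rocker_4 above 0.36 rad and value of joint each of rocker_3, rocker_5 below 0.14 rad and horizontal distance between stylus and stylus_stand below 0.012 m and z of stylus in the frame of stylus_stand between 0.004 and 0.016 m and angle between stylus's own z axis and vertical below 0.17 rad and linear speed of stylus below 0.03 m/s); the robot touches nothing.
It fails at once if another rocker is flipped or shifted by more than about 0.1 rad (value of joint any of rocker_1, rocker_4 below 0.36 rad or value of joint any of rocker_3, rocker_5 above 0.14 rad).
It fails at once if the gripper or the arm, rather than the stylus, touches the switch bank (contact force between any of the fingers, the arm and switch_bank above 0.5 N).
It also fails if it takes over 48 s, if anything falls off the work surface, if the arm or the gripper's body presses on something with over 40 N, if the wrist force passes 120 N, or if a joint passes its speed limit or range.

ROBOT

A 6-joint arm with a two-finger parallel gripper is mounted at the origin on a cart in front of the work surface, level with it; the furniture and walls round the work are solid. World frame = base frame: x ahead of the robot, y to its left, z up, the work surface at z = 0. Lengths are in m, angles in rad, forces in N, time in s.
With the tool pointing down it reaches from about 0.275 to 0.825 m from the base axis. Payload 4.9 kg.
Tool frame: the origin (TCP) lies midway between the tips of the shut fingers; the grasp point (between the pads) lies 19 mm behind it (bot.grip_depth is the distance from the TCP to the grasp point, in m); z points along the fingers, y is the line along which they close (so a half turn about z gives the same grasp; the last joint's range is limited). The gripper opens to 85 mm and grips with 20 to 120 N. Pads are 22 mm wide; open, the fingers measure 114 mm over their backs; the gripper's body (76 mm by 85 mm) begins 54 mm behind the grasp point. The pads swing forward as they close: fully open they stand 13 mm farther back than shut.
Start: joints at [-1.28, 0.326, -0.193, 1.052, 0, 1.437], TCP at [0.227, -0.501, 0.231] pointing down, gripper open.
Joint ranges: [-2.65, 2.65], [-0.97, 1.79], [-1.3, 1.35], [-1.93, 2.1], [-1.47, 1.37], [-3.14, 3.14]. Speed limits (rad/s): [2.57, 2.57, 3.14, 3.14, 3.14, 3.14].

INTERFACE

Orientations are given as a unit quaternion [w, x, y, z].
In Python, from cell import bot gives the robot as it stands. Calls block until the motion is done:
- bot.move_pose(position, orientation): joint-space move of the TCP to a pose.
- bot.move_linear(position, speed=0.15, rotation=None, until_force=None): straight line of the TCP; rotation=None keeps the orientation; speed is the mean speed in m/s. With until_force (N) it stops when the force on the tool has changed by that much, and returns True; else False.
- bot.goto_joints(angles): joint-space move.
- bot.set_gripper(opening, grasp_force=None): opening from 0.0 (shut) to 1.0 (fully open); grasp_force is the grip in N (None keeps the last); returns when the fingers have stopped.
- bot.wait(seconds).
- bot.solve_ik(position, orientation): joint angles nearest the present ones, or None.
- bot.camera(name): name is "scene" or "top"; returns the picture (480x640x3 uint8, red, green, blue); there is no depth.
- bot.calibration(name): a dict with "mtx" (3x3 intrinsics, pixels), "k1" (the pictures are not rectified: a ray, as slopes to the right and down, at radius r is drawn at 1 + k1 r^2 times it, then the intrinsics apply), "extrinsics" (4x4, takes a point from world to camera coordinates). Camera axes: x right, y down, z forward; pixel columns grow to the right and rows downward; lengths in m; the calibration is good to about 2 mm. A picture is of the moment at which its call begins. calibration takes no time and is no camera call.
A pose or a line that the arm cannot do raises bot.PlanningError and nothing moves.
- bot.close_job(): hands the job in; it is judged then, once.
Trained networks look in the newest picture that a camera, given by its name, has taken for a name from the list of things; names that differ only in an ending like _2 or _b are one class to them, and where a whole thing is asked for, a point or a joint stands for the part that bears it (a point fixed in the world has none). Each returns a list of dicts, best first, with "confidence" (0 to 1); they miss things now and then, are a little off and sometimes report something else, mostly with a low value. They report only what shows in the picture. A call takes as long as a camera call. They do not tell look-alikes from the thing itself.
- bot.search_frame(camera, thing): "bbox" ([left, top, width, height] in pixels, round what is visible of it).
Readings, each from a call of its own:
- bot.read_clock(): time.
- bot.read_joint_positions(): joint angles.
- bot.read_joint_vel(): joint speeds.
- bot.read_joint_efforts(): joint torques, N m.
- bot.read_position(): TCP position.
- bot.read_tool_rot(): TCP orientation.
- bot.read_ft_force(): force on the tool from outside, world axes, zero at the start.
- bot.read_moment(): the same for the moment, N m.
- bot.read_gripper_width(): opening from 0.0 (shut) to 1.0 (fully open).
- bot.read_finger_force(): force on a finger pad.
Only numpy, scipy, OpenCV 4.12 (cv2) and the standard library are available. Lean on these libraries where they do the work, as an engineer would, in place of code of your own. Each camera call takes 0.05 s, during which the arm holds its last target. There are 200 camera calls.

## Working session

There is one attempt and no reset: what is moved stays moved. The work goes in short steps, each a Python script; the robot and the scene stay as the last script left them, time stands still between calls to the robot, and variables do not carry over. Pictures are saved under pics/ and viewed, at most 10 in all, crops included, and the job is handed in when it is done.

```bash
mkdir -p pics; cat > h.py <<'E'
from cell import bot
import numpy as np, cv2
def proj(cam,P):
    c=bot.calibration(cam);p=c["extrinsics"]@np.append(P,1);x=p[:2]/p[2];x=x*(1+c["k1"]*(x@x))
    return (c["mtx"]@np.append(x,1))[:2]
def unproj(cam,uv,z):
    c=bot.calibration(cam);d=np.linalg.solve(c["mtx"],np.array([*uv,1.]))[:2];x=d.copy()
    for _ in range(20): x=d/(1+c["k1"]*(x@x))
    E=c["extrinsics"];R=E[:3,:3];o=-R.T@E[:3,3];v=R.T@np.array([*x,1.])
    return o+v*(z-o[2])/v[2]
E
python3 - <<'E'
from h import *
for n in("top","scene"):
    im=bot.camera(n);cv2.imwrite(f"pics/{n}0.png",im[:,:,::-1])
    c=bot.calibration(n);print(n,c["k1"],c["mtx"].round(1).tolist(),np.round(c["extrinsics"],3).tolist())
    for t in("switch_bank","stylus","stylus_stand","rocker_2"):
        print(t,[(np.round(d["bbox"],1).tolist(),round(d["confidence"],2)) for d in bot.search_frame(n,t)])
E
```

```text
top -0.12496630843394994 [[487.7, 0.0, 326.6], [0.0, 487.7, 249.2], [0.0, 0.0, 1.0]] [[0.021, -1.0, 0.007, -0.252], [-0.984, -0.022, -0.175, 0.525], [0.175, -0.003, -0.985, 0.828], [0.0, 0.0, 0.0, 1.0]]
switch_bank [([184.9, 243.3, 98.3, 65.0], 0.56)]
stylus [([435.8, 224.5, 32.4, 27.2], 0.72), ([382.4, 228.1, 24.8, 20.6], 0.52)]
stylus_stand [([369.7, 226.6, 35.3, 41.3], 0.69)]
rocker_2 [([208.8, 264.4, 13.8, 20.8], 0.71), ([194.9, 261.9, 13.0, 22.7], 0.7), ([240.7, 268.0, 14.3, 23.1], 0.68), ([252.2, 271.3, 13.8, 26.1], 0.57), ([227.8, 264.7, 3.7, 23.1], 0.54), ([182.4, 243.8, 102.6, 63.7], 0.43), ([371.9, 228.5, 32.4, 36.6], 0.37)]
scene -0.12351241871547615 [[588.5, 0.0, 319.9], [0.0, 588.5, 233.7], [0.0, 0.0, 1.0]] [[0.843, -0.537, -0.012, -0.544], [-0.256, -0.383, -0.888, 0.11], [0.472, 0.752, -0.46, 0.95], [0.0, 0.0, 0.0, 1.0]]
switch_bank [([228.1, 203.5, 80.1, 55.0], 0.94)]
stylus [([379.4, 222.6, 24.7, 37.2], 0.97), ([413.1, 218.4, 38.6, 111.2], 0.62), ([344.2, 232.1, 16.1, 45.5], 0.62)]
stylus_stand [([367.3, 254.1, 45.9, 60.0], 0.83)]
rocker_2 [([246.4, 202.7, 12.9, 4.0], 0.5)]
```

```bash
python3 - <<'E'
import cv2,numpy as np
a=cv2.imread("pics/top0.png")[190:340,160:500]; b=cv2.imread("pics/scene0.png")[170:350,200:480]
a=cv2.resize(a,(680,300),interpolation=cv2.INTER_CUBIC);b=cv2.resize(b,(467,300),interpolation=cv2.INTER_CUBIC)
b=np.pad(b,((0,0),(0,680-467),(0,0)));cv2.imwrite("pics/c1.png",np.vstack([a,b]))
E
```

```text
(no output)
```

View pics/c1.png

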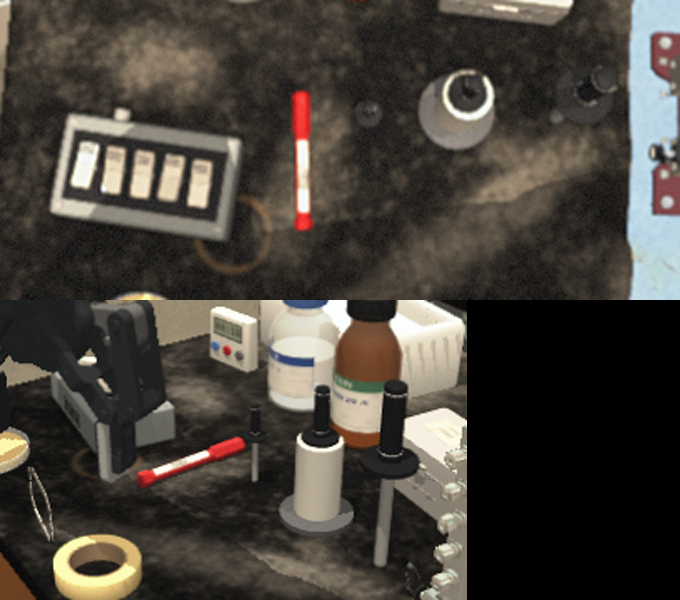

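View pics/scene0.png

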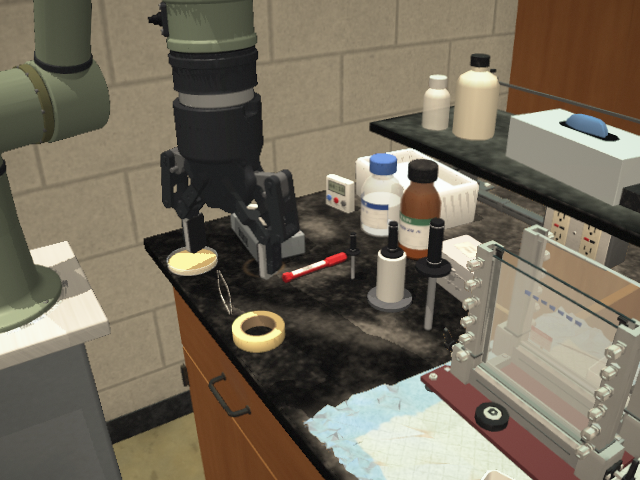

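View pics/top0.png

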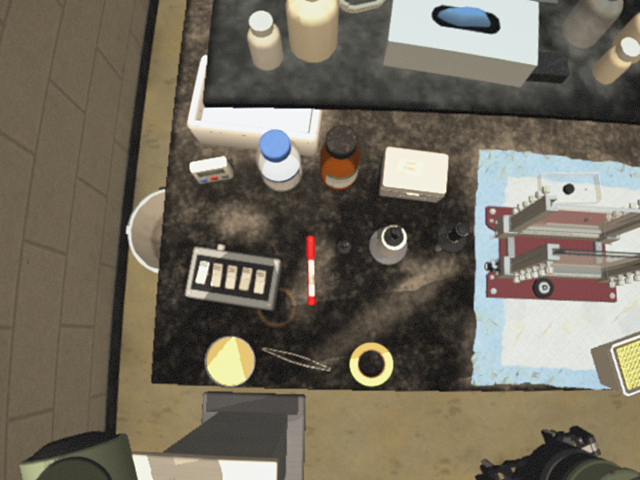

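The styluses, top/scene pixels, are:
- Short one: (344,245)/(352,255).
- One in the stand: (393,235)/(391,240).
- Tall one: (455,235)/(435,270).

I choose the one in the stand because it is the middle-sized. The bank is at top (233,277), with rocker 2 at about (217,275). Next I'll fit the geometry and check it with overlays.

```bash
cat > fit.py <<'E'
from h import *
from scipy.optimize import least_squares
im=cv2.imread("pics/top0.png"); sc=cv2.imread("pics/scene0.png")
px=np.array([(68,116),(242,137),(228,240),(52,212)])/2+[160,190]
W=[unproj("top",p,.045) for p in px]
print(np.round(W,3).tolist(),[round(float(np.linalg.norm(W[i]-W[i-1])),3) for i in range(4)])
loc=np.array([(.046,.08,.045),(.046,-.08,.045),(-.046,-.08,.045),(-.046,.08,.045)])
def T(q,l): c,s=np.cos(q[2]),np.sin(q[2]);return np.array([q[0]+c*l[0]-s*l[1],q[1]+s*l[0]+c*l[1],l[2]])
m=np.mean(W,0)
q=least_squares(lambda q:np.ravel([proj("top",T(q,l))-p for l,p in zip(loc,px)]),[m[0],m[1],0]).x
print("bank",q.round(4))
# stylus: top px of handle and rim; scene handle top
st=unproj("top",(393.5,234.5),.085);print("stand",st.round(4))
def ov(img,o,k,cam,items):
    h,w=300//k*k,390//k*k
    c=cv2.resize(img[o[1]:o[1]+h//k,o[0]:o[0]+w//k],None,fx=k,fy=k,interpolation=cv2.INTER_CUBIC)
    for pts,col,cl in items:
        P=np.array([(proj(cam,p)-o+.5)*k for p in pts]).round().astype(int);cv2.polylines(c,[P],cl,col,1)
    return c
def circ(x,y,r,z): return [(x+r*np.cos(a),y+r*np.sin(a),z) for a in np.linspace(0,6.283,40)]
bk=[([T(q,l) for l in loc],(0,255,0),True)]
for i in range(5):
    y=.052-.026*i; bk.append(([T(q,(sx*.0205,y+sy*.008,.054)) for sx,sy in((1,1),(1,-1),(-1,-1),(-1,1))],(0,0,255),True))
bk.append((circ(*T(q,(.0115,.026,.061))[:2],.002,.061),(255,0,0),True))
s=[(circ(st[0],st[1],r,z),c,True) for r,z,c in((.022,.085,(0,255,0)),(.018,.089,(0,0,255)),(.007,.138,(255,255,0)),(.036,.004,(255,0,255)))]
k=6
A=[ov(im,(202-20,235),k-3+1,"top",bk),ov(im,(362,205),k,"top",s),ov(sc,(358,215),k-3,"scene",s)]
H=max(a.shape[0] for a in A)
cv2.imwrite("pics/f1.png",np.vstack([np.hstack([A[0],np.zeros((300,800-A[0].shape[1]-0,3),np.uint8)])[:, :800][:300],np.hstack([A[1],A[2],np.zeros((300,800-A[1].shape[1]-A[2].shape[1],3),np.uint8)])]))
for n,p in(("short",(344,243)),("tall",(455,233))):print(n,unproj("top",p,.1).round(3))
E
python3 fit.py
```

```text
[[0.527, 0.0, 0.045], [0.512, -0.159, 0.045], [0.419, -0.15, 0.045], [0.44, 0.009, 0.045]] [0.088, 0.16, 0.093, 0.16]
bank [ 0.4745 -0.0748 -0.1097]
stand [ 0.5517 -0.3553  0.085 ]
short [ 0.532 -0.269  0.1  ]
tall [ 0.554 -0.459  0.1  ]
```

View pics/f1.png

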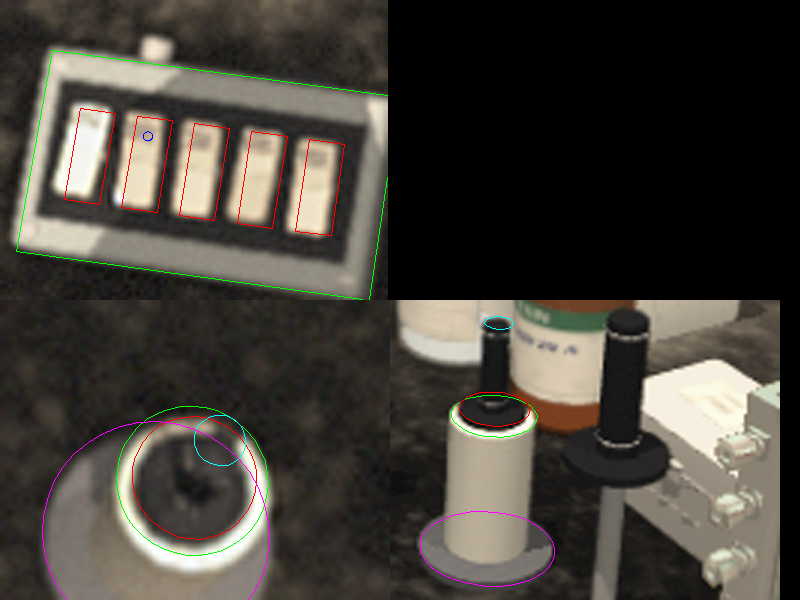

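The overlays fit the stand and handle. The rockers show the bank estimate about 2 px too far right, so I'll refit it on the rockers and then grasp.

```bash
cat >> h.py <<'E'
from scipy.spatial.transform import Rotation as Rn
def quat(a): # tool down, closing line at angle a from world x
    y=np.array([np.cos(a),np.sin(a),0]);z=np.array([0,0,-1.]);q=Rn.from_matrix(np.c_[np.cross(y,z),y,z]).as_quat();return [q[3],*q[:3]]
E
python3 - <<'E'
from h import *
from scipy.optimize import least_squares
im=cv2.imread("pics/top0.png");g=im[:,:,2]
roi=np.zeros_like(g);cv2.fillPoly(roi,[np.array([(197,257),(274,267),(268,298),(190,290)])],255)
n,l,s,c=cv2.connectedComponentsWithStats(((g>125)&(roi>0)).astype(np.uint8))
C=[c[i] for i in range(1,n) if s[i,4]>80];S=[s[i].tolist() for i in range(1,n) if s[i,4]>80];print(S,np.round(C,1).tolist())
C=sorted(C,key=lambda p:p[0])
if len(C)==5:
    def T(q,y):return np.array([q[0]-np.sin(q[2])*y,q[1]+np.cos(q[2])*y,.055])
    r=least_squares(lambda q:np.ravel([proj("top",T(q,.052-.026*i))-C[i] for i in range(5)]),[.4745,-.0748,-.11]);print(r.x.round(4),r.fun.round(1))
print(bot.read_clock())
for a in(0,np.pi):
    print(a,[None if (j:=bot.solve_ik(p,quat(a))) is None else np.round(j,2).tolist() for p in([.5517,-.3553,.25],[.5517,-.3553,.099],[.49,-.05,.25],[.49,-.05,.14])])
E
```

```text
[[195, 261, 15, 24, 240], [210, 263, 13, 24, 231], [225, 265, 12, 24, 233], [239, 267, 13, 24, 226], [254, 270, 12, 24, 233]] [[202.1, 272.2], [216.3, 274.7], [230.6, 276.8], [245.2, 278.6], [259.6, 281.4]]
[ 0.4753 -0.0717 -0.1286] [ 0.   0.1  0.1 -0.2  0.1 -0.1 -0.1  0.4 -0.  -0.2]
0.5
0 [[-0.68, 0.52, 0.15, 1.2, 0.0, 0.89], [-0.68, 0.62, -0.06, 0.88, 0.0, 0.89], [-0.25, 0.21, -0.3, 1.06, 0.0, 1.32], [-0.25, 0.31, -0.48, 0.79, 0.0, 1.32]]
3.141592653589793 [[-0.68, 0.52, 0.15, 1.2, 0.0, -2.26], [-0.68, 0.62, -0.06, 0.88, 0.0, -2.26], [-0.25, 0.21, -0.3, 1.06, 0.0, -1.82], [-0.25, 0.31, -0.48, 0.79, 0.0, -1.82]]
```

```bash
python3 - <<'E'
from h import *
q=quat(0);x,y=.5517,-.3553
bot.move_pose([x,y,.24],q)
bot.set_gripper(.6)
bot.move_linear([x,y,.099],speed=.12,until_force=8)
print(bot.read_position())
bot.set_gripper(0,60);print(bot.read_gripper_width(),bot.read_finger_force())
bot.move_linear([x,y,.20],speed=.12)
bot.wait(.3);print(bot.read_gripper_width(),bot.read_finger_force(),bot.read_clock(),bot.read_position())
# straight toward the robot/camera clear view, over free table
p=np.array(bot.read_position());tip=np.array([x,y,p[2]-.089])
V=[]
for n in("top","scene"):
    im=bot.camera(n)[:,:,::-1].copy();cv2.imwrite(f"pics/{n}1.png",im)
    t=proj(n,tip);o=np.clip((t-[33,40]).astype(int),0,400);print(n,t.round(1),o)
    V.append(cv2.resize(im[o[1]:o[1]+80,o[0]:o[0]+66],None,fx=6,fy=6,interpolation=cv2.INTER_CUBIC))
    cv2.drawMarker(V[-1],tuple(int(v) for v in (t-o+.5)*6),(0,0,255),cv2.MARKER_CROSS,14,1)
cv2.imwrite("pics/g1.png",np.hstack(V))
E
```

```text
[ 0.55225426 -0.35573988  0.09993181]
0.14720337991531043 58.377392292022705
0.1429710861846971 58.36428344249725 5.325 [ 0.55149566 -0.35514213  0.19943373]
top [395.7 231.4] [362 191]
scene [392.8 238.3] [359 198]
```

View pics/g1.png

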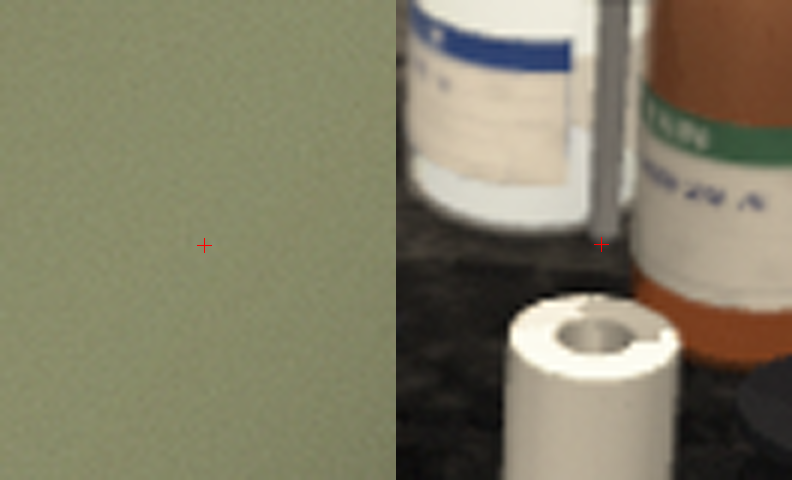

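The stylus is held and lifted, and its tip at crop (602,240) is within 1 px of the predicted point. Next I'll move above rocker 2 and check in the scene view.

```bash
python3 - <<'E'
from h import *
print(proj("scene",[.5517,-.3553,.085]).round(1), "seen", (np.array([598-396,335])/6+[359,198]).round(1))
q=quat(0);B=np.array([.4753,-.0717]);a=-.125
R=np.array([[np.cos(a),-np.sin(a)],[np.sin(a),np.cos(a)]])
P=B+R@[.0115,.026];print(P)
bot.move_linear([*P,.20],speed=.2);bot.move_linear([*P,.165],speed=.1);bot.wait(.3)
p=bot.read_position();print(p,bot.read_clock(),bot.read_ft_force())
im=bot.camera("scene")[:,:,::-1].copy();cv2.imwrite("pics/scene2.png",im)
t=proj("scene",[p[0],p[1],p[2]-.089]);o=(t-[55,40]).astype(int);print(t)
c=cv2.resize(im[o[1]:o[1]+75,o[0]:o[0]+100],None,fx=8,fy=8,interpolation=cv2.INTER_CUBIC)
for i in range(5):
    y=.052-.026*i;k=i in(0,3)  # far half raised unless i in (0,3)
    pts=[np.append(B+R@[sx*.0205,y+sy*.008],.057+(-1 if k else 1)*sx*.005) for sx,sy in((1,1),(1,-1),(-1,-1),(-1,1))]
    cv2.polylines(c,[np.array([(proj("scene",v)-o+.5)*8 for v in pts]).astype(int)],True,(0,0,255),1)
for v,col in((t,(0,255,0)),(proj("scene",[*P,.061]),(255,0,0))):cv2.drawMarker(c,tuple(int(w) for w in (v-o+.5)*8),col,cv2.MARKER_CROSS,14,1)
cv2.imwrite("pics/g2.png",c)
E
```

```text
[392.1 252.9] seen [392.7 253.8]
[ 0.48995182 -0.04733662]
[ 0.49033401 -0.04744759  0.16552893] 7.9417 [0.1004317  0.09652822 1.14479948]
[263.90790267 199.28817815]
```

View pics/g2.png

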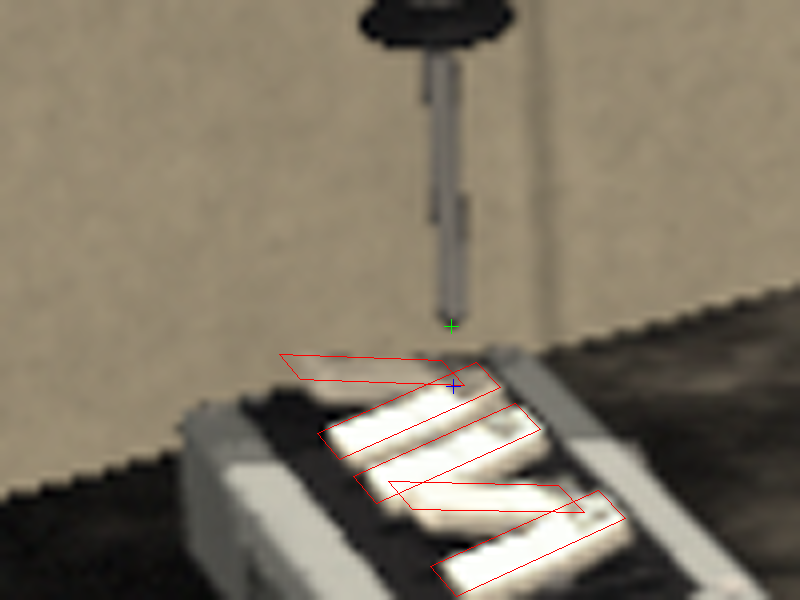

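The tip (452,322 in the crop) is over rocker 2's far half. The rockers appear about 1 px lower than predicted, so I'll shift 1 mm in -y and press with a force limit.

```bash
python3 - <<'E'
from h import *
P=[.490,-.0483]
bot.move_linear([*P,.157],speed=.05)
f0=bot.read_ft_force()[2]
h=bot.move_linear([*P,.1405],speed=.03,until_force=15)
bot.wait(.4);print(h,bot.read_position(),bot.read_ft_force()-f0,bot.read_finger_force(),bot.read_clock())
bot.move_linear([*P,.20],speed=.1)
bot.move_linear([.5517,-.3553,.20],speed=.2)
print(bot.read_clock())
for n in("scene","top"):
    im=bot.camera(n)[:,:,::-1].copy();cv2.imwrite(f"pics/{n}3.png",im)
a=cv2.imread("pics/scene3.png")
c=cv2.resize(a[180:280,215:315],None,fx=4,fy=4,interpolation=cv2.INTER_CUBIC)
d=cv2.resize(a[180:280,345:445],None,fx=4,fy=4,interpolation=cv2.INTER_CUBIC)
cv2.imwrite("pics/g3.png",np.hstack([c,d]))
p=bot.read_position();print(p,proj("scene",[p[0],p[1],p[2]-.089]))
E
```

```text
True [ 0.49183093 -0.04865501  0.1431986 ] [0.60479267 1.67187837 7.46206954] 58.82508158683777 9.2083
11.65
[ 0.55177552 -0.35446067  0.20023057] [392.54835417 237.59555421]
```

View pics/g3.png

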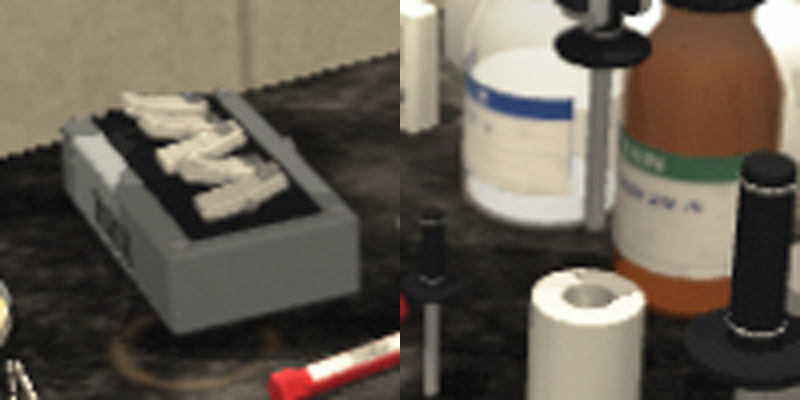

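Rocker 2 now lies parallel to rocker 1 (crop (165,110)); the others are unchanged. The stylus hangs straight with its tip at crop (597,228), above the hole at (588,292), so I'll insert it.

```bash
python3 - <<'E'
from h import *
x,y=.5517,-.3553
bot.move_linear([x,y,.17],speed=.1)
h=bot.move_linear([x,y,.0985],speed=.05,until_force=5)
bot.wait(.2);p=bot.read_position();print(h,p,bot.read_ft_force(),bot.read_clock())
if p[2]<.106:
    bot.set_gripper(.5);bot.wait(.3)
    bot.move_linear([x,y,.24],speed=.12);bot.move_linear([.40,-.35,.26],speed=.2);bot.wait(.3)
print(bot.read_clock())
a=bot.camera("scene")[:,:,::-1];t=bot.camera("top")[:,:,::-1]
cv2.imwrite("pics/scene4.png",a);cv2.imwrite("pics/top4.png",t)
c=cv2.resize(a[195:245,225:290],(520,400),interpolation=cv2.INTER_CUBIC)
d=cv2.resize(a[210:310,355:425],(280,400),interpolation=cv2.INTER_CUBIC)
cv2.imwrite("pics/g4.png",np.hstack([c,d]))
E
```

```text
True [ 0.55157021 -0.35520554  0.09967316] [-0.52275248  0.59886021  6.29376162] 13.725
16.975
```

View pics/g4.png

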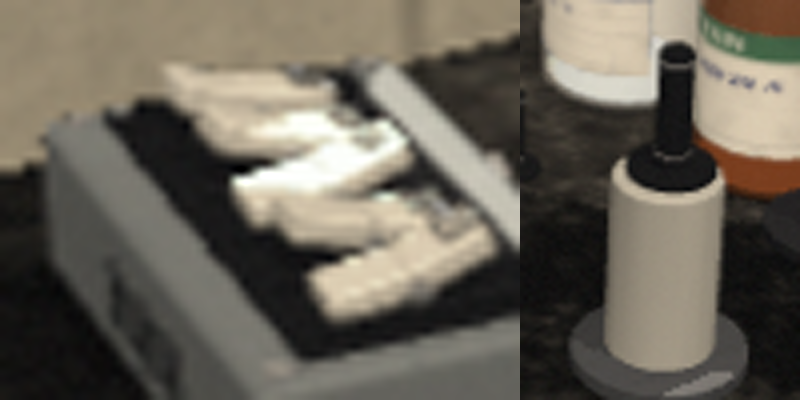

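Rocker 2 lies parallel to rockers 1 and 4. The tip went down to about 54 mm with a 15 N stop, so it is fully over. The stylus stands upright with its collar on the rim (crop (672,170)) and the gripper is clear, so I'll hand it in.

```bash
python3 -c "
from h import *
print(bot.close_job())"
```

```text
the job is handed in; nothing more can be done
None
```

I flipped rocker 2 with the stylus and put the stylus back upright in its stand, released, with the other rockers unchanged in the last picture; the job is handed in, but no verdict was returned.

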